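# Vent the sprayer tank and take off its nozzle cap of unknown thread hand

## Task

The squat grey sprayer tank is still under pressure: push its spring bleed plunger all the way down, keep it down for a second, and let it come back up. Then get the ribbed cap off the nozzle; nobody remembers whether its quarter-turn thread is right- or left-handed, so try it both ways, and lift it straight off. Finish while still holding the cap steady in the gripper, mouth down, at least 8 cm above where it sat, and leave the other things on the shelf where they are.

Things in the scene. Friction and masses are not known exactly. Their poses are not given: they have to be found in the camera images.
- plunger_top (a point): Centre of the top face of the bleed plunger: an upright aluminium disc 22 mm across on a steel stem, on the tank's top at the end away from the big grey drum. Top 137 mm above the shelf when up; it goes straight down. The collar round the stem is 38 mm across, its top 112 mm above the shelf.
- plunger (a joint): How far the plunger is pressed, m: 0 up, 0.015 fully down (hard stop). The spring pushes back with about 3 N at the top and 8.5 N at the bottom, and returns the plunger when it is let go.
- cap_center (a point): Centre (half-way up) of the loose nozzle cap: an upright black plastic cylinder with fine ribs, 50 mm across, 34 mm high, about 60 g, hollow, mouth down (own z axis up), on the middle of the tank's top. While on, its underside is 102 mm and its top 136 mm above the shelf, and lugs inside it catch under ledges of the nozzle, so it lifts only about 4 mm.
- cap_top (a point): Centre of the cap's top face, 17 mm above its centre. How it turns about its upright axis: the right way it turns easily, comes free to lift after about 50 degrees and stays free up to about 125 (75 is good); the wrong way it meets a hard stop within about 10 degrees. Which way is right (clockwise or anticlockwise) changes from start to start and cannot be seen.
- nozzle (a point): Fixed point of the tank where the cap's centre is while it is on, 119 mm above the shelf; z up, y along the tank towards the drum. The tank is a fixed grey steel box, 120 (x) by 310 mm (y), top at 100 mm. On its top, along y from here: the plunger at -100 mm, a plain grey drum (58 mm across, top at 142 mm, fixed) at +105 mm.
- toolbox: Bystander, leave alone: latched grey toolbox with a red catch, 365 x 185 x 198 mm. Origin at its underside.
- mug: Bystander, leave alone: white mug, 80 mm wide, with highlighters, 132 mm high in all. Origin at its underside.
- tape_gun: Bystander, leave alone: silver tape gun, about 220 mm long, 100 mm high. Origin at its underside.
- clip_a: Bystander, leave alone: aluminium bulldog clip, 55 x 50 x 18 mm. Origin at its underside.
- clip_b: Bystander, leave alone: aluminium bulldog clip, 55 x 50 x 18 mm. Origin at its underside.
- tape_coil: Bystander, leave alone: flat coil of clear tape, 90 mm across, 24 mm high. Origin at its underside.
- oil_can: Bystander, leave alone: white bottle, 56 mm across, 150 mm high. Origin at its underside.
Mind the look-alikes: they are no part of the job. Of the things like the part that bears cap_center, leave any that is green or yellow; of the rest the smaller one is meant.

How it is judged:
On the way, in this order (a step that is already met when the one before it is completed fails the run):
1. the bleed plunger is pushed fully down and kept there, with the cap still on (value of joint plunger above 0.013 m and not (z of cap_center in the frame of nozzle above 0.012 m)), for 0.3 s.
2. the plunger has come back up and the cap is off the nozzle, held in the gripper (value of joint plunger below 0.003 m and z of cap_center in the frame of nozzle above 0.035 m and contact force between the fingers and cap above 0.5 N), for 0.2 s.
At the end, for the whole second after the job is handed in: The gripper holds the cap still (below 3 cm/s), mouth down within 20 degrees, its centre at least 70 mm above where it sat, not touching the tank; the plunger is back up. The plunger was held within 2 mm of its stop for 0.3 s before the cap came off (z of cap_center in the frame of nozzle above 0.07 m and contact force between the fingers and cap above 0.5 N and angle between cap_center's own z axis and vertical below 0.35 rad and linear speed of cap below 0.03 m/s and contact force between cap and tank below 0.1 N and value of joint plunger below 0.003 m); the arm keeps its last pose, push and grip.
It fails at once if another thing on the shelf (toolbox, mug, tape gun, clips, coil, bottle) is shifted by more than 3 cm (distance of any of toolbox, mug, tape_gun, clip_a, clip_b, tape_coil, oil_can from where it was at the start of the episode above 0.03 m).
It also fails if it takes over 72 s, if anything falls off the work surface, if the arm or the gripper's body presses on something with over 40 N, if the wrist force passes 120 N, or if a joint passes its speed limit or range.

## Robot

A 7-joint arm with a two-finger parallel gripper is mounted at the origin on the work surface. World frame = base frame: x ahead of the robot, y to its left, z up, the work surface at z = 0. Lengths are in m, angles in rad, forces in N, time in s.
With the tool pointing down it reaches from about 0.4 to 0.85 m from the base axis. Payload 4.5 kg.
Tool frame: the origin (TCP) lies on the centre line of the jaws, within the pads' length; the fingertips stand 8 mm ahead of it and the grasp point (between the pads) lies 11 mm behind it; z points along the fingers, x is the direction in which the jaws open and shut, and the axes are right-handed (so a half turn about z gives the same grasp; the last joint's range is limited). The gripper opens to 88 mm and grips with 3 to 60 N. Pads are 18 mm wide; open, the fingers measure 123 mm over their backs; the gripper's body (75 mm by 187 mm) begins 45 mm behind the grasp point.
Start: joints at [0.034, 0.689, -0.195, 1.565, 0.157, 0.902, -0.215], TCP at [0.625, 0, 0.247] pointing down, gripper open.
Joint ranges: [-3.01, 3.01], [-0.46, 2.08], [-1.47, 1.51], [0.13, 2.56], [-1, 4.14], [0.04, 2.09], [-2.66, 2.66]. Speed limits (rad/s): [2.57, 2.57, 3.14, 3.14, 3.14, 3.14, 3.14].

## Interface

Orientations are given as a unit quaternion [x, y, z, w].
In Python, from plant import r gives the robot as it stands.
- The arm moves only by the shell command python3 -m pendant 'ROWS' [FORCE]. ROWS is JSON, a list of rows, each a list of 3 entries, a list of its own where there are three numbers: the turn, a rotation vector about the tool's x, y, z in rad, then the shift along the tool's x, y, z in m, then the opening, from 0 (shut) to 1 (fully open). In form: [[[wx, wy, wz], [tx, ty, tz], claw], ...]. A call has 1 to 10 rows; each row is the pose to reach, as a shift and turn from the pose commanded when the call began, along the tool's axes at that moment; what a row does not reach only later rows make up. A row lasts 1/10 s, in which the tool goes at most 50 mm and 8.59 degrees, less where a joint would pass 70% of its speed; a pose out of reach is approached as far as the arm can. A call with a gripper value outside its range is refused whole. The fingers move at their own pace and stop on an object; FORCE is the grip in N (left out, the last holds). Time passes only in rows, so rows that repeat a pose let the fingers close. It gives the time, the measured TCP pose, the force and the opening at its end, in the units of the state.
- r.get_state(): the state, without advancing time (a new reading comes with each control period).
- r.snapshot(name): name is "scene" or "side" or "wrist"; returns a dict with "image" (420x560x3 uint8, red, green, blue), "mtx" (3x3 intrinsics, pixels), "dist" ([k1, k2, p1, p2, k3] as OpenCV has them; the pictures are not rectified), "R" (3x3) and "t" (3): a world point X has camera coordinates R X + t; the wrist camera has in their place "T_tool_cam" (4x4, takes a point from camera to tool coordinates, whose origin is the TCP and whose axes are the tool frame's). Camera axes: x right, y down, z forward; pixel columns grow to the right and rows downward; lengths in m; the calibration is good to about 2 mm. A picture is of the moment at which its call begins: read the wrist's pose just before it. There is no depth.
- r.finish_job(): hands the job in, once; it reports no verdict.
The state is a dict: "clock": time; "q": joint angles; "qd": joint speeds; "joint_torque": joint torques, N m; "tool_pos": TCP position; "eef_rot": TCP orientation; "contact_force": force on the tool from outside, world axes, zero at the start; "moment": the same for the moment, N m; "opening": opening from 0.0 (shut) to 1.0 (fully open).
Only numpy, scipy, OpenCV 4.12 (cv2) and the standard library are available. Lean on these libraries where they do the work, as an engineer would, in place of code of your own. Each camera call takes 0.05 s, during which the arm holds its last target. There are 200 camera calls.

## Working session

There is one attempt and no reset: what is moved stays moved. The work goes in short steps, Python scripts to look and compute and a shell command to move; the robot and the scene stay as the last step left them, time stands still between calls to the robot, and variables do not carry over. Pictures are saved under pics/ and viewed, about 8 in all and at most 12, crops included, and the job is handed in when it is done.

```bash
mkdir -p pics
cat > h.py <<'E'
import numpy as np, cv2
from scipy.spatial.transform import Rotation as Rn
from plant import r
def snap(name,fn):
    st=r.get_state(); s=r.snapshot(name)
    if name=="wrist":
        T=np.eye(4); T[:3,:3]=Rn.from_quat(st["eef_rot"]).as_matrix(); T[:3,3]=st["tool_pos"]
        C=np.linalg.inv(T@np.array(s["T_tool_cam"])); s["R"],s["t"]=C[:3,:3],C[:3,3]
    cv2.imwrite("pics/%s.png"%fn,np.array(s["image"])[:,:,::-1])
    np.savez("pics/%s.npz"%fn,mtx=s["mtx"],dist=s["dist"],R=s["R"],t=s["t"]); return s
def ray(fn,uv):
    s=np.load("pics/%s.npz"%fn)
    p=cv2.undistortPoints(np.array([[uv]],float),s["mtx"],s["dist"])[0,0]
    R=s["R"]; return -R.T@s["t"], R.T@np.array([p[0],p[1],1.])
def atz(fn,uv,z):
    c,d=ray(fn,uv); return c+d*(z-c[2])/d[2]
def proj(fn,X):
    s=np.load("pics/%s.npz"%fn)
    return cv2.projectPoints(np.array(X,float).reshape(-1,1,3),cv2.Rodrigues(s["R"])[0],s["t"],s["mtx"],s["dist"])[0][:,0]
E
python3 - <<'E'
from h import *
for n in ("scene","side","wrist"): snap(n,n+"0")
st=r.get_state(); print(st)
E
```

```text
{'clock': 0.15, 'q': array([ 0.0337972 ,  0.68978761, -0.19453988,  1.56606531,  0.15728685,
        0.90252297, -0.21512648]), 'qd': array([ 1.33787413e-03, -3.27973764e-03,  1.11096622e-04, -5.14957899e-03,
       -8.58721748e-04,  4.67426186e-05,  2.98263549e-04]), 'joint_torque': array([-1.46674727e-03, -5.27863634e+01, -1.26819178e+00, -1.53587687e+01,
       -5.24473807e-02,  3.92338901e-03,  1.12435155e-04]), 'tool_pos': array([ 6.24539432e-01, -2.40099127e-05,  2.46107518e-01]), 'eef_rot': array([ 9.99999757e-01,  1.91288556e-05, -6.95901580e-04,  4.34748400e-05]), 'contact_force': array([-0.11580815, -0.29919594, -0.29592194]), 'moment': array([-0.0140857 ,  0.00067851, -0.00037575]), 'opening': 0.9970509708575568}
```

View pics/scene0.png

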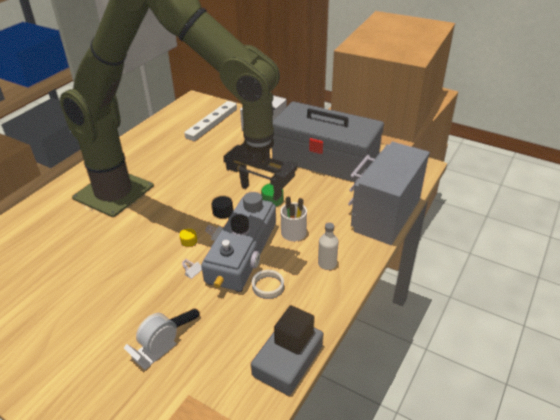

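View pics/wrist0.png

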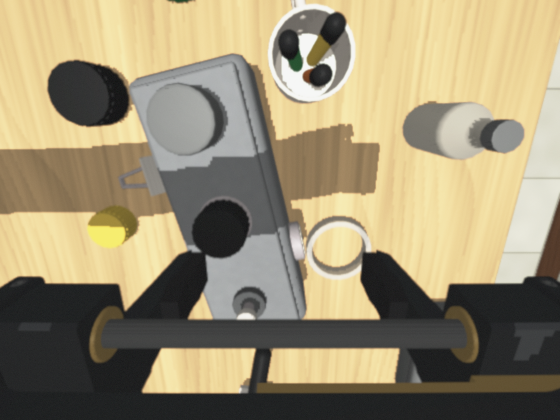

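The wrist view shows the tank with its drum at about (182,118), the black cap at (220,228) and the plunger at (248,303). The larger black decoy (88,92) and a yellow one stand beside the tank, and the mug is at (312,52).

Run:
```python
from h import *
print("drum",atz("wrist0",(183,118),.142)," cap",atz("wrist0",(221,227),.136)," pl",atz("wrist0",(245,316),.137), atz("wrist0",(249,302),.112))
im=cv2.imread("pics/wrist0.png")
cv2.imwrite("pics/c1.png",cv2.resize(im[170:350,130:330],None,fx=4,fy=3.3,interpolation=cv2.INTER_CUBIC))
s=cv2.imread("pics/scene0.png");cv2.imwrite("pics/c2.png",cv2.resize(s[170:300,170:310],None,fx=5,fy=4.6,interpolation=cv2.INTER_CUBIC))
for n,uv,z in (("mug",(312,60),.1),("bottle",(445,130),.0),("coil",(338,248),.024),("clip",(140,178),.018)): print(n,atz("wrist0",uv,z))
```

```text
drum [0.54311082 0.07968426 0.142     ]  cap [ 0.56564421 -0.01701963  0.136     ]  pl [ 0.58369457 -0.11595543  0.137     ] [ 0.58495015 -0.11728185  0.112     ]
mug [0.64892172 0.12773188 0.1       ]
bottle [0.83141815 0.06172927 0.        ]
coil [ 0.69856667 -0.09421789  0.024     ]
clip [0.43791845 0.00297075 0.018     ]
```

View pics/c2.png

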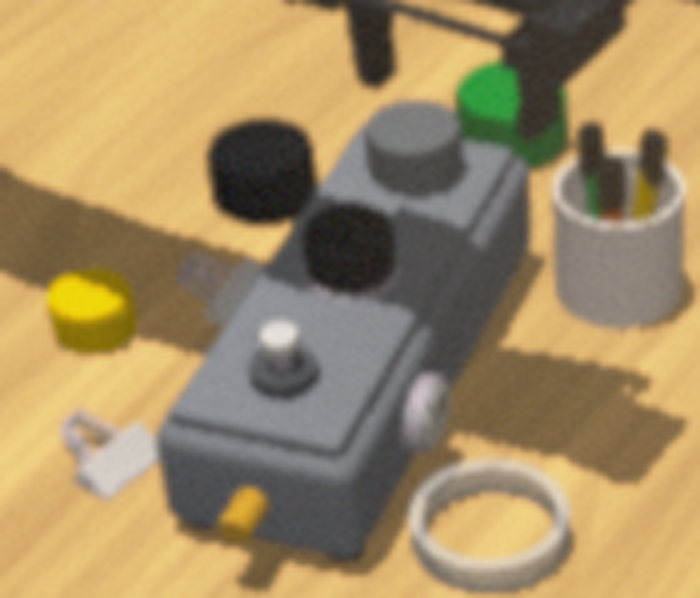

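View pics/c1.png

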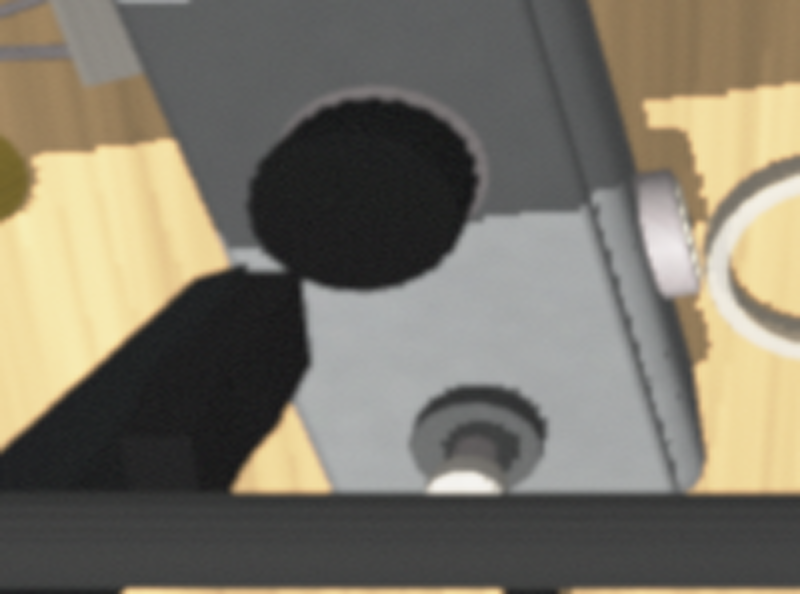

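Run:
```python
from h import *
print("scene pl",atz("scene0",(226,241.5),.137),"cap",atz("scene0",(239.8,221.5),.136),"drum",atz("scene0",(253,199),.142))
print("cam",[-(lambda s:s["R"].T@s["t"])(np.load("pics/%s.npz"%n)) for n in("scene0","wrist0","side0")])
t=np.array([-.21,1.02]);
for c in [(.5655,-.018,.136)]:
  a=np.linspace(0,6.28,5)[:4]
  print(proj("wrist0",[[c[0]+.025*np.cos(x),c[1]+.025*np.sin(x),.136] for x in a]), proj("wrist0",[c]))
  print(proj("scene0",[c]),proj("side0",[c]))
print(r.snapshot("wrist")["T_tool_cam"])
s=cv2.imread("pics/side0.png");cv2.imwrite("pics/side0b.png",s)
```

```text
scene pl [ 0.58628565 -0.12237945  0.137     ] cap [ 0.57155683 -0.03482618  0.136     ] drum [0.55258486 0.06269639 0.142     ]
cam [array([ 1.247097  , -0.91516295,  1.0932488 ]), array([0.62389677, 0.08507589, 0.38508375]), array([0.37129506, 1.12241662, 0.95099657])]
[[247.83589896 227.97393169]
 [218.99361656 202.27625141]
 [194.0293834  227.94151137]
 [222.69844032 252.18564165]] [[220.91896008 227.97894882]]
[[241.37392893 217.43154331]] [[294.21302925 201.16174096]]
[[ 9.99999283e-01 -1.03287238e-03  6.06765901e-04 -7.76947826e-04]
 [ 7.83211231e-04  9.46997701e-01  3.21239383e-01 -8.50731428e-02]
 [-9.06405201e-04 -3.21238677e-01  9.46997830e-01 -1.39072364e-01]
 [ 0.00000000e+00  0.00000000e+00  0.00000000e+00  1.00000000e+00]]
```

View pics/side0.png

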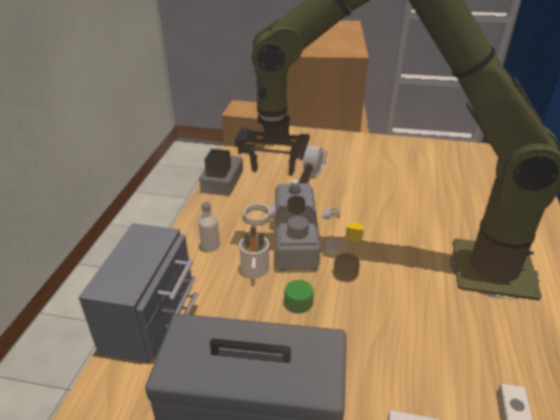

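The side view shows the cap at about (296,204) between the drum and the plunger. The scene and wrist estimates differ by about 1 cm, so I'll shift the camera for a second, unobstructed wrist view and triangulate. I'll shut the jaws on the way for pressing.

```bash
python3 -m pendant '[[[0,0,0],[-0.02,0.05,0],0],[[0,0,0],[-0.03,0.1,0],0],[[0,0,0],[-0.04,0.15,0],0],[[0,0,0],[-0.04,0.19,0],0],[[0,0,0],[-0.04,0.19,0],0],[[0,0,0],[-0.04,0.19,0],0],[[0,0,0],[-0.04,0.19,0],0]]' 10
python3 - <<'E'
from h import *
snap("wrist","w1")
E
```

```text
clock: 0.9
tool_pos: [0.5853, -0.188, 0.2466]
eef_rot: [1.0, 0.001, 0.0, -0.001]
contact_force: [0.7, 0.6, 0.6]
opening: 0.387
```

View pics/w1.png

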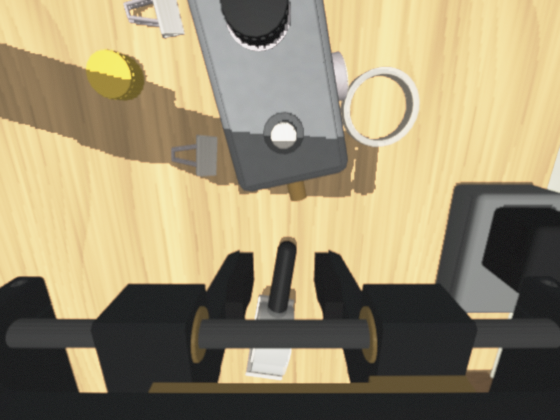

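Plunger top is at (284,134), inside its collar at (283,132). The cap's top is at about (255,8), partly cut off. The tape gun is below the fingers, clear of them.

Run:
```python
from h import *
print("pl",atz("w1",(284,134.5),.137),"collar",atz("w1",(283.5,132.5),.112),"cap",atz("w1",(255,7),.136))
def tri(obs):
    A=np.zeros((3,3));b=np.zeros(3)
    for f,uv in obs:
        c,d=ray(f,uv);d/=np.linalg.norm(d);P=np.eye(3)-np.outer(d,d);A+=P;b+=P@c
    return np.linalg.solve(A,b)
print("tri cap wrist",tri([("wrist0",(221,228)),("w1",(255,7))]))
print("cap scene+side",tri([("scene0",(239.8,220)),("side0",(296,204))]))
print("plunger w1+scene",tri([("w1",(284,134.5)),("scene0",(226,241.5))]))
```

```text
pl [ 0.58501279 -0.12149986  0.137     ] collar [ 0.58461588 -0.12156365  0.112     ] cap [ 0.56341658 -0.02994192  0.136     ]
tri cap wrist [ 0.56183195 -0.02498516  0.11923962]
cap scene+side [ 0.56047372 -0.01980449  0.12554343]
plunger w1+scene [ 0.58520346 -0.1214499   0.13571527]
```

```bash
python3 -m pendant '[[[0,0,0],[0,-0.04,0.02],0],[[0,0,0],[0,-0.0685,0.05],0],[[0,0,0],[0,-0.0685,0.08],0],[[0,0,0],[0,-0.0685,0.095],0],[[0,0,0],[0,-0.0685,0.095],0],[[0,0,0],[0,-0.0685,0.095],0],[[0,0,0],[0,-0.0685,0.095],0]]'
python3 - <<'E'
from h import *
snap("wrist","w2"); snap("side","s2"); a=cv2.imread("pics/w2.png"); b=cv2.imread("pics/s2.png")[150:270,230:370]
print(proj("w2",[[.564,-.0235,.136]]))
cv2.imwrite("pics/c3.png",np.vstack([cv2.resize(a,(400,300)),cv2.resize(b,(400,300),interpolation=cv2.INTER_CUBIC)]))
print({k:r.get_state()[k] for k in("tool_pos","contact_force","opening")})
E
```

```text
clock: 1.65
tool_pos: [0.586, -0.1211, 0.153]
eef_rot: [1.0, 0.0, 0.001, 0.0]
contact_force: [-0.1, 0.3, 0.2]
opening: 0.001
[[240.51134995  84.28917696]]
{'tool_pos': array([ 0.58583103, -0.12147068,  0.15292771]), 'contact_force': array([ 0.31348419, -0.7785628 , -0.49463558]), 'opening': 0.004618410495895139}
```

View pics/c3.png

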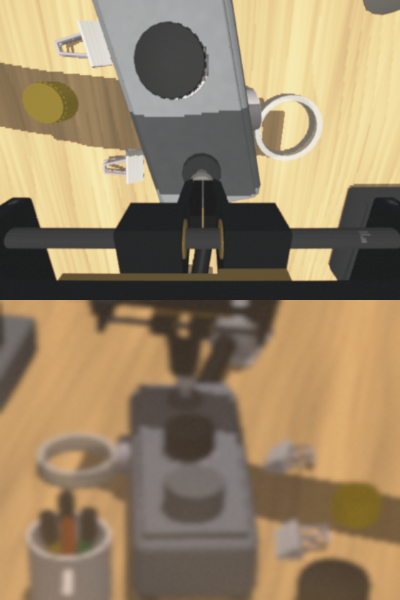

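The closed fingertips are over the plunger. The cap's top centre is at about (238,85), within 3 px of prediction. Pressing now.

```bash
python3 -m pendant '[[[0,0,0],[0,0,0.008],0],[[0,0,0],[0,0,0.013],0],[[0,0,0],[0,0,0.018],0],[[0,0,0],[0,0,0.022],0],[[0,0,0],[0,0,0.023],0],[[0,0,0],[0,0,0.023],0]]'
```

```text
clock: 2.35
tool_pos: [0.5863, -0.1217, 0.1304]
eef_rot: [1.0, -0.0, 0.002, 0.0]
contact_force: [-0.8, 0.4, 14.1]
opening: 0.008
```

```bash
python3 -m pendant '[[[0,0,0],[0,0,0.002],0],[[0,0,0],[0,0,0.002],0],[[0,0,0],[0,0,0.002],0],[[0,0,0],[0,0,0.002],0],[[0,0,0],[0,0,0.002],0],[[0,0,0],[0,0,0.002],0],[[0,0,0],[0,0,0.002],0],[[0,0,0],[0,0,0.002],0],[[0,0,0],[0,0,0.002],0],[[0,0,0],[0,0,0.002],0]]'; python3 -m pendant '[[[0,0,0],[0,0,0],0],[[0,0,0],[0,0,0],0]]'
```

```text
clock: 3.35
tool_pos: [0.5863, -0.1217, 0.1303]
eef_rot: [1.0, -0.0, 0.002, 0.001]
contact_force: [-4.8, 0.9, 27.4]
opening: 0.004
clock: 3.55
tool_pos: [0.5864, -0.1217, 0.1303]
eef_rot: [1.0, -0.0, 0.002, 0.001]
contact_force: [-3.9, 0.9, 26.8]
opening: 0.007
```

Stop confirmed: 27 N, with the height unchanged under extra push. Now I'll release, open and go above the cap.

```bash
python3 -m pendant '[[[0,0,0],[0,0,-0.04],0],[[0,0,0],[0,0,-0.08],0.5],[[0,0,-0.07],[-0.01,-0.045,-0.08],1],[[0,0,-0.14],[-0.022,-0.09,-0.08],1],[[0,0,-0.21],[-0.022,-0.0975,-0.08],1],[[0,0,-0.21],[-0.022,-0.0975,-0.08],1],[[0,0,-0.21],[-0.022,-0.0975,-0.08],1],[[0,0,-0.21],[-0.022,-0.0975,-0.08],1],[[0,0,-0.21],[-0.022,-0.0975,-0.08],1]]'
python3 - <<'E'
from h import *
snap("wrist","w3"); print(r.get_state()["tool_pos"],proj("w3",[[.5627,-.0238,.136]]))
snap("scene","s3"); a=cv2.imread("pics/w3.png"); b=cv2.imread("pics/s3.png")[180:300,170:310]
cv2.imwrite("pics/c4.png",np.hstack([a[:, :],cv2.resize(b,(240,420))]))
E
```

```text
clock: 4.45
tool_pos: [0.5631, -0.0257, 0.2064]
eef_rot: [0.995, 0.103, -0.0, 0.0]
contact_force: [0.3, -1.1, 0.1]
opening: 0.708
[ 0.56306063 -0.02530334  0.20647714] [[284.16206251 223.81651319]]
```

View pics/c4.png

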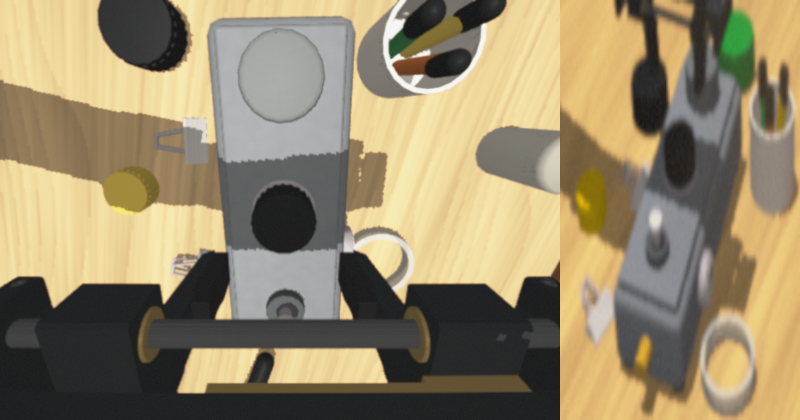

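The tank is now square in the view. The cap is at (284,218), centred between the open fingers, and the plunger is up again. I'll fit the cap's outline by threshold.

Run:
```python
from h import *
from scipy.optimize import least_squares
a=np.linspace(0,2*np.pi,40,endpoint=False)
for fn,box in (("w2",(170,25,320,160)),("w3",(240,170,330,265))):
    g=cv2.cvtColor(cv2.imread("pics/%s.png"%fn),cv2.COLOR_BGR2GRAY); x0,y0,x1,y1=box
    m=(cv2.GaussianBlur(g,(3,3),0)[y0:y1,x0:x1]<(75 if fn=="w2" else 42)).astype(np.uint8)
    if fn=="w2": m[-30:]=0
    c=max(cv2.findContours(m,0,1)[0],key=cv2.contourArea); h=cv2.convexHull(c)[:,0]+[x0,y0]
    print(fn,"bbox",h.min(0),h.max(0))
    best=None
    def sil(p): 
        P=[[p[0]+.025*np.cos(t),p[1]+.025*np.sin(t),z] for z in(.136,.102) for t in a]
        return cv2.convexHull(proj(fn,P).astype(np.float32))
    f=lambda p:[cv2.pointPolygonTest(sil(p),(float(u),float(v)),True) for u,v in h]
    s=least_squares(f,[.563,-.024],diff_step=1e-3); print(s.x,np.sqrt(np.mean(s.fun**2)))
g=cv2.cvtColor(cv2.imread("pics/w3.png"),cv2.COLOR_BGR2GRAY);print(g[170:260:4,284])
print("drum",atz("w3",(281,76),.142),"collar",atz("w3",(286,305),.112))
```

```text
w2 bbox [189  31] [288 129]
[ 0.56293185 -0.02496162] 0.7456637209387162
w3 bbox [252 185] [315 251]
[ 0.56216095 -0.02433811] 1.382951412496895
[ 97  96  96 121  24  27  29  32  30  30  30  31  32  32  31  31  31  31
  32  31  31 151 171]
drum [0.53928136 0.07796241 0.142     ] collar [ 0.58362436 -0.11475059  0.112     ]
```

```bash
python3 -m pendant '[[[0,0,0],[0,0,0],1],[[0,0,0],[0,0,0.03],1],[[0,0,0],[0,0,0.06],1],[[0,0,0],[0,0,0.08],1],[[0,0,0],[0,0,0.09],1],[[0,0,0],[0,0,0.09],1],[[0,0,0],[0,0,0.09],1]]'; python3 -m pendant '[[[0,0,0],[0,0,0],0],[[0,0,0],[0,0,0],0],[[0,0,0],[0,0,0],0],[[0,0,0],[0,0,0],0],[[0,0,0],[0,0,0],0],[[0,0,0],[0,0,0],0],[[0,0,0],[0,0,0],0],[[0,0,0],[0,0,0],0]]' 20
```

```text
clock: 5.25
tool_pos: [0.5636, -0.0239, 0.1174]
eef_rot: [0.994, 0.105, 0.001, 0.0]
contact_force: [0.2, -0.2, -0.1]
opening: 0.998
clock: 6.05
tool_pos: [0.5631, -0.024, 0.1169]
eef_rot: [0.994, 0.105, 0.0, 0.0]
contact_force: [-0.7, -0.7, 2.9]
opening: 0.555
```

The cap is gripped (opening 0.555, about 49 mm). Next is a small test turn, watching the moment.

```bash
cat > m.py <<'E'
from h import *
s=r.get_state(); print("moment",s["moment"].round(3),"F",s["contact_force"].round(1),"q7",s["q"][6].round(3),"rot",np.degrees(Rn.from_quat(s["eef_rot"]).as_euler("ZYX"))[0].round(1),s["tool_pos"].round(4),round(s["opening"],3))
E
python3 m.py; python3 -m pendant '[[[0,0,0.06],[0,0,0],0],[[0,0,0.12],[0,0,0],0],[[0,0,0.18],[0,0,0],0],[[0,0,0.24],[0,0,0],0],[[0,0,0.28],[0,0,0],0],[[0,0,0.28],[0,0,0],0]]'; python3 m.py
```

```text
moment [-0.007  0.055 -0.023] F [-0.7 -0.7  2.9] q7 -0.103 rot 12.0 [ 0.5631 -0.024   0.1169] 0.555
clock: 6.65
tool_pos: [0.5637, -0.0232, 0.1169]
eef_rot: [0.999, -0.034, 0.001, -0.0]
contact_force: [0.4, 2.3, 1.1]
opening: 0.567
moment [ 0.349 -0.162  0.798] F [0.4 2.3 1.1] q7 -0.285 rot -3.9 [ 0.5637 -0.0232  0.1169] 0.567
```

The moment climbs to 0.8 Nm at about 16°, which is the hard stop. I'll turn the other way.

```bash
python3 -m pendant '[[[0,0,-0.14],[0,0,0],0],[[0,0,-0.28],[0,0,0],0],[[0,0,-0.40],[0,0,0],0],[[0,0,-0.52],[0,0,0],0],[[0,0,-0.6],[0,0,0],0],[[0,0,-0.6],[0,0,0],0]]';python3 m.py;  python3 -m pendant '[[[0,0,-0.14],[0,0,0],0],[[0,0,-0.28],[0,0,0],0],[[0,0,-0.42],[0,0,0],0],[[0,0,-0.56],[0,0,0],0],[[0,0,-0.70],[0,0,0],0],[[0,0,-0.84],[0,0,0],0],[[0,0,-0.96],[0,0,0],0],[[0,0,-0.96],[0,0,0],0],[[0,0,-0.96],[0,0,0],0]]'; python3 m.py
```

```text
clock: 7.25
tool_pos: [0.5628, -0.0248, 0.1169]
eef_rot: [0.965, 0.261, -0.0, 0.0]
contact_force: [-1.4, -0.1, 4.4]
opening: 0.562
moment [-0.098  0.145 -0.008] F [-1.4 -0.1  4.4] q7 0.109 rot 30.3 [ 0.5628 -0.0248  0.1169] 0.562
clock: 8.15
tool_pos: [0.5613, -0.0248, 0.1169]
eef_rot: [0.736, 0.677, -0.002, -0.001]
contact_force: [-4.1, -0.4, 8.6]
opening: 0.561
moment [-0.042  0.795  0.08 ] F [-4.1 -0.4  8.6] q7 0.797 rot 85.2 [ 0.5613 -0.0248  0.1169] 0.561
```

It turned freely through about 75°. Lifting gently.

```bash
python3 -m pendant '[[[0,0,0],[0,0,-0.004],0],[[0,0,0],[0,0,-0.008],0],[[0,0,0],[0,0,-0.012],0],[[0,0,0],[0,0,-0.012],0]]'; python3 m.py
```

```text
clock: 8.55
tool_pos: [0.5617, -0.025, 0.1286]
eef_rot: [0.735, 0.678, -0.002, -0.0]
contact_force: [-4.2, -2.4, -0.4]
opening: 0.563
moment [-0.41   0.945 -0.04 ] F [-4.2 -2.4 -0.4] q7 0.813 rot 85.3 [ 0.5617 -0.025   0.1286] 0.563
```

```bash
python3 -m pendant '[[[0,0,0],[0,0,-0.01],0],[[0,0,0],[0,0,-0.025],0],[[0,0,0],[0,0,-0.045],0],[[0,0,0],[0,0,-0.065],0],[[0,0,0],[0,0,-0.085],0],[[0,0,0],[0,0,-0.1],0],[[0,0,0],[0,0,-0.1],0],[[0,0,0],[0,0,-0.1],0],[[0,0,0],[0,0,-0.1],0],[[0,0,0],[0,0,-0.1],0]]'; python3 m.py
python3 - <<'E'
from h import *
snap("wrist","w5");snap("scene","s5");snap("side","d5")
f=lambda n,b:cv2.resize(cv2.imread("pics/%s.png"%n)[b[0]:b[1],b[2]:b[3]],(400,300),interpolation=cv2.INTER_CUBIC)
w=f("w5",(0,420,0,560))
cv2.imwrite("pics/c5.png",np.vstack([np.hstack([f("s5",(130,300,170,330)),f("d5",(130,280,220,380))]),np.hstack([w,w*0])]))
E
```

```text
clock: 9.55
tool_pos: [0.5627, -0.0239, 0.228]
eef_rot: [0.735, 0.678, -0.0, -0.0]
contact_force: [0.3, 0.2, -0.7]
opening: 0.564
moment [ 0.103 -0.08   0.032] F [ 0.3  0.2 -0.7] q7 0.929 rot 85.4 [ 0.5627 -0.0239  0.228 ] 0.564
```

View pics/c5.png

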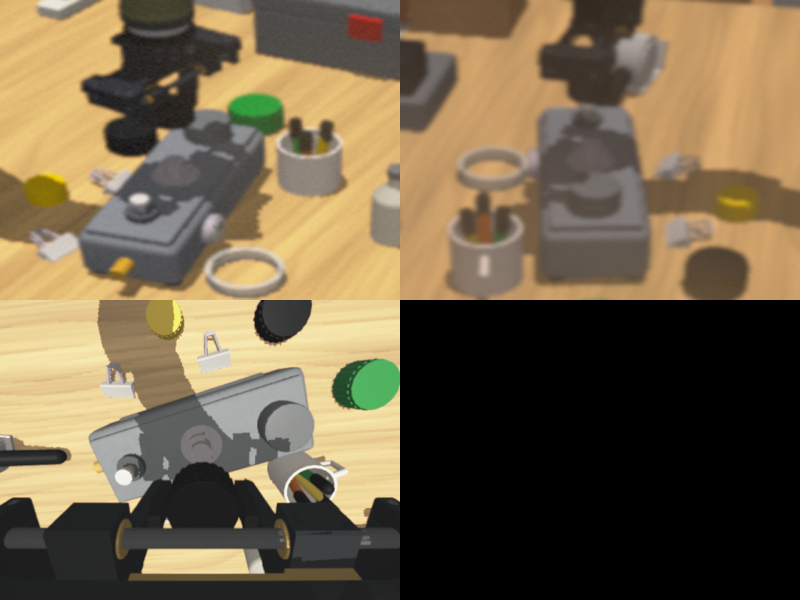

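The wrist view shows the cap between the fingers and upright, the nozzle bare, the plunger up, and the bystanders where they were. Handing in.

```bash
python3 m.py; python3 -c "
from plant import r
print(abs(r.get_state()['qd']).max()); print(r.finish_job())"
```

```text
moment [ 0.101 -0.034 -0.021] F [ 0.1 -0.1 -0.9] q7 0.93 rot 85.4 [ 0.5628 -0.024   0.2282] 0.564
0.002740026320762599
the job is handed in; nothing more can be done
None
```

I bled the tank, then turned the cap free and lifted it off. I handed the job in at about 10 s on the clock with the gripper still holding the cap; the hand-in reports no verdict.

- **Plunger:** I pushed it to its hard stop (about 27 N, no further travel) and held it there for just over a second. It came back up when released, and the last picture still shows it up.
- **Cap:** Clockwise seen from above met the hard stop (about 0.8 Nm, with a little slip in the grip). Anticlockwise turned freely, and after about 75° the cap lifted straight off.
- **Last checks:**
  - The tool stood about 111 mm above where it gripped, with the cap upright.
  - The gripper opening was steady at 0.564 and the arm was still. The vertical force was about -0.9 N, roughly the cap's weight.
  - The nozzle was bare. The clips, mug, coil and bottle looked unmoved in the last picture. The toolbox was only partly in view, and I did not measure any of them.
- **What disagreed:** Early cap positions from the scene camera were 1 to 2 cm off the wrist camera's. I used the close-up wrist fits, which agreed to about 1 mm.

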